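# Prop the sliding hatch and fetch the dropper bottle

## Task

The clear hatch of the white bottle chest slides open to the robot's left but springs shut by itself. Push it open with the long wooden wedge and leave the wedge flat on the chest's front rail, jammed between the fixed stop and the hatch's upright lug, so that the hatch stays open. Then lift the tall slender bottle (not the squat jar) out of the chest and set it down gently, upright, in the middle of the black board, with the hatch still propped.

Things in the scene. Friction and masses are not known exactly. Their poses are not given: they have to be found in the camera images.
- wedge: Long light-wood wedge block on the table: 140 mm long (its x), 28 wide (y), 55 tall (z), 0.16 kg. Both lower ends are bevelled (15 mm in, 20 up), above that the ends are upright; either way round is the same. Origin: centre of its underside. A like but short wedge (80 mm, too short) lies beside it.
- chest: White low chest, fixed. Own frame: origin on the table, x away from robot, y left. Spans x -140..150, y -175..175 mm, top z 85. Front strip x -140..-85 is a solid flat rail, top z 85. Behind it, the right half is an open well, x -85..140, y -165..0, inner floor z 6; the left half is roofed. The clear hatch, top z 93, covers the well when shut.
- seat (a point): Where the wedge belongs, axes as the chest's: on the rail top, the centre of the wedge's underside when propped, wedge lying along y. The fixed stop, an aluminium block on the rail, ends 70 mm to the right of here (y -70; it is 15 mm thick, 34 mm tall, x -22..22).
- lug (a point): On the hatch's upright aluminium lug: centre of the top edge of its right face, which the wedge pushes to +y. Lug: 45 mm along x, 15 along y, top 85 mm above the rail, moves with the hatch. When shut it is 5 mm from the stop; being taller, it is pushed by a wedge held over 34 mm above the rail, passing over the stop.
- hatch (a joint): Travel of the spring-closing hatch along the chest's +y (left), m: 0 shut, 0.135 propped by the long wedge, 0.165 fully open. Past 0.135 the wedge fits down between stop and lug. The spring pushes it shut with 2 N when shut, 4.5 N fully open.
- bottle: Slender amber bottle, black cap, 32 mm diameter, 75 tall, 0.06 kg, upright in the well under the clear hatch. Origin: centre of its underside. Its straight body reaches above 40 mm: grip there. A squat jar (42 mm diameter, 45 tall) stands about 95 mm from it along the chest's x, nearer or farther. Both stand about 75 mm from the well's right wall.
- board: Black square board fixed on the table, 130 x 130 mm, 6 mm thick; origin: centre of its underside.
There are look-alikes about, which are no part of the job. What is shaped like the wedge but orange or yellow is not meant.

How it is judged:
On the way, in this order (a step that is already met when the one before it is completed fails the run):
1. the hatch is held open by the long wedge alone, seated on the front rail between stop and lug, the robot off it (value of joint hatch above 0.125 m and x of wedge in the frame of chest between -0.1285 and -0.0965 m and y of wedge in the frame of chest between -0.106 and -0.074 m and z of wedge in the frame of chest between 0.08 and 0.092 m and contact force between the fingers and wedge below 0.1 N and contact force between the arm and chest below 0.1 N), for 0.2 s.
2. the bottle is lifted clear of the chest, the hatch still propped (value of joint hatch above 0.125 m and x of wedge in the frame of chest between -0.1285 and -0.0965 m and y of wedge in the frame of chest between -0.106 and -0.074 m and z of wedge in the frame of chest between 0.08 and 0.092 m and z of bottle in the frame of chest above 0.095 m), for 0.05 s.
At the end, for the whole second after the job is handed in: Bottle upright (within 10 degrees) and at rest on the black board, within 45 mm of its centre; long wedge still flat on the front rail between stop and lug (within 16 mm of its propped place, along and across), hatch open at least 125 mm (value of joint hatch above 0.125 m and x of wedge in the frame of chest between -0.1285 and -0.0965 m and y of wedge in the frame of chest between -0.106 and -0.074 m and z of wedge in the frame of chest between 0.08 and 0.092 m and horizontal distance between bottle and board below 0.045 m and height (world z) of bottle below 0.012 m and angle between bottle's own z axis and vertical below 0.17 rad and linear speed of each of bottle, wedge below 0.03 m/s); the robot touches nothing.
It fails at once if the bottle is dropped (falls free, faster than 0.7 m/s) (linear speed of bottle above 0.7 m/s and contact force between the fingers and bottle below 0.05 N).
It also fails if it takes over 58 s, if anything falls off the work surface, if the arm or the gripper's body presses on something with over 40 N, if the wrist force passes 120 N, or if a joint passes its speed limit or range.

## Robot

A 6-joint arm with a two-finger parallel gripper is mounted at the origin on the work surface. World frame = base frame: x ahead of the robot, y to its left, z up, the work surface at z = 0. Lengths are in m, angles in rad, forces in N, time in s.
With the tool pointing down it reaches from about 0.35 to 0.775 m from the base axis. Payload 7.3 kg.
Tool frame: the origin (TCP) lies midway between the tips of the shut fingers; the grasp point (between the pads) lies 19 mm behind it; z points along the fingers, y is the line along which they close (so a half turn about z gives the same grasp; the last joint's range is limited). The gripper opens to 92 mm and grips with 3 to 60 N. Pads are 19 mm wide; open, the fingers measure 130 mm over their backs; the gripper's body (75 mm by 190 mm) begins 47 mm behind the grasp point.
Start: joints at [1.175, 0.342, 1.524, -0, 1.275, -0.146], TCP at [0.13, 0.509, 0.227] pointing down, gripper open.
Joint ranges: [-2.53, 2.53], [-0.77, 2.02], [0.04, 2.7], [-1, 4.14], [0.28, 2.66], [-3.11, 3.11]. Speed limits (rad/s): [2.57, 2.57, 3.14, 3.14, 3.14, 3.14].

## Interface

Orientations are given as [roll, pitch, yaw] about the fixed x, y, z axes, in that order (R = Rz(yaw) Ry(pitch) Rx(roll)).
In Python, from cell import robot, read_camera, camera_params, nets gives the robot as it stands. The module is installed in compiled form; this text tells all that it offers.
- The arm moves only by the tool step_arm, never from a script. Its argument "steps" is a list of rows, each an object of numbers: "x", "y", "z": the shift along the tool's x, y, z as a fraction of full scale; "rx", "ry", "rz": the turn, a rotation vector about the tool's x, y, z as a fraction of full scale; "claw": the opening, from -1 (shut) to 1 (fully open). In form: [{"x": .., "y": .., "z": .., "rx": .., "ry": .., "rz": .., "claw": ..}, ...]. A call has 1 to 12 rows; each row is the pose to reach, as a shift and turn from the pose commanded when the call began, along the tool's axes at that moment; what a row does not reach only later rows make up. Full scale, the value 1, is 750 mm for a shift and pi/4 rad for a turn. A row lasts 1/12 s, in which the tool goes at most 41.7 mm and 7.16 degrees, less where a joint would pass 70% of its speed; a pose out of reach is approached as far as the arm can. A call with a number of a shift or a turn outside -1 to 1 is refused whole. A call with a gripper value outside its range is refused whole. The fingers move at their own pace and stop on an object; "squeeze" is the grip in N (left out, the last holds). Time passes only in rows, so rows that repeat a pose let the fingers close. It gives the time, the measured TCP pose, the force, the opening and the grip force at its end, in the units of the state.
- robot.observe(): the state, without advancing time (a new reading comes with each control period).
- read_camera(name): name is "side" or "top" or "wrist"; returns (picture, depth): 480x640x3 uint8, blue, green, red; 480x640 float32, m along the optical axis (not along the pixel's ray), 0 where there is no reading.
- camera_params(name): a dict with "fx", "fy", "cx", "cy" (pixels), "R" (3x3) and "t" (3): a world point X has camera coordinates R X + t; the wrist camera has in their place "hand_eye" (4x4, takes a point from camera to tool coordinates, whose origin is the TCP and whose axes are the flange's). Camera axes: x right, y down, z forward; pixel columns grow to the right and rows downward; lengths in m; the calibration is good to about 2 mm. A picture is of the moment at which its call begins: read the wrist's pose just before it. camera_params takes no time and is no camera call.
- robot.hand_in(): hands the job in; it is judged then, once.
Trained networks look in the newest picture that a camera, given by its name, has taken for a name from the list of things; names that differ only in an ending like _2 or _b are one class to them, and where a whole thing is asked for, a point or a joint stands for the part that bears it (a point fixed in the world has none). Each returns a list of dicts, best first, with "conf" (0 to 1); they miss things now and then, are a little off and sometimes report something else, mostly with a low value. They report only what shows in the picture. A call takes as long as a camera call. They do not tell look-alikes from the thing itself.
- nets.masks_of(camera, query): "region" (480x640 bool, what is visible of it) and "box" ([left, top, right, bottom] in pixels, round what is visible of it).
- nets.landmark_of(camera, query): "pixel" ([row, column] in pixels: a listed point, or the origin of a listed thing).
The state is a dict: "time": time; "qpos": joint angles; "qvel": joint speeds; "joint_efforts": joint torques, N m; "tool_pos": TCP position; "tool_rot": TCP orientation; "contact_force": force on the tool from outside, world axes, zero at the start; "torque": the same for the moment, N m; "opening": finger opening in m; "grip_force": force on a finger pad.
Only numpy, scipy, OpenCV 4.12 (cv2) and the standard library are available. Lean on these libraries where they do the work, as an engineer would, in place of code of your own. Each camera call takes 0.05 s, during which the arm holds its last target. There are 200 camera calls.

## Working session

There is one attempt and no reset: what is moved stays moved. The work goes in short steps, Python scripts to look and compute and a tool call to move; the robot and the scene stay as the last step left them, time stands still between calls to the robot, and variables do not carry over. Pictures are saved under pics/ and viewed, at most 10 in all, crops included, and the job is handed in when it is done.

Besides the shell and the picture viewer there is one more tool, called after ">>>" as name(argument=value, ...) on one line, values as JSON. step_arm: Moves the arm, as the interface text tells. Its arguments: {"type":"object","properties":{"steps":{"type":"array","items":{"type":"object","properties":{"x":{"type":"number","minimum":-1,"maximum":1},"y":{"type":"number","minimum":-1,"maximum":1},"z":{"type":"number","minimum":-1,"maximum":1},"rx":{"type":"number","minimum":-1,"maximum":1},"ry":{"type":"number","minimum":-1,"maximum":1},"rz":{"type":"number","minimum":-1,"maximum":1},"claw":{"type":"number"}}}},"squeeze":{"type":"number"}},"required":["steps"]}

```bash
mkdir -p pics; cat > h.py <<'E'
import numpy as np, cv2
from cell import robot, read_camera, camera_params, nets
from scipy.spatial.transform import Rotation as Ro
def cam(n):
    s=robot.observe(); im,d=read_camera(n); p=camera_params(n)
    if 'R' in p: T=np.eye(4);T[:3,:3]=np.array(p['R']).T;T[:3,3]=-T[:3,:3]@np.array(p['t'])
    else:
        W=np.eye(4);W[:3,:3]=Ro.from_euler('xyz',s['tool_rot']).as_matrix();W[:3,3]=s['tool_pos'];T=W@np.array(p['hand_eye'])
    return im,d,p,T
def cloud(d,p,T):
    v,u=np.mgrid[:480,:640]
    P=np.stack([(u-p['cx'])/p['fx']*d,(v-p['cy'])/p['fy']*d,d],-1)
    P=P@T[:3,:3].T+T[:3,3]; P[d==0]=np.nan; return P
E
python3 - <<'E'
from h import *
s=robot.observe();print(s)
for n in ['top','side']:
    im,d,p,T=cam(n);cv2.imwrite(f'pics/{n}.png',im);np.savez(f'{n}.npz',P=cloud(d,p,T),im=im);print(n,T.round(3))
    P=cloud(d,p,T)
    for q in ['wedge','chest','bottle','board','hatch']:
        for m in nets.masks_of(n,q)[:4]:
            r=P[m['region']];print(n,q,round(m['conf'],2),np.round(m['box']),np.nanmedian(r,0).round(3),np.nanmax(r[:,2]).round(3))
    for q in ['seat','lug','bottle','board','chest','wedge']:
        for m in nets.landmark_of(n,q)[:3]:
            px=m['pixel'];print(n,q,round(m['conf'],2),np.round(px,1),P[int(px[0]),int(px[1])].round(3))
E
```

```text
{'time': 0.0, 'qpos': array([ 1.17499587e+00,  3.42744472e-01,  1.52501480e+00,  1.85162450e-05,
        1.27538717e+00, -1.46010845e-01]), 'qvel': array([-0.00030099, -0.00026012, -0.00032195, -0.00132724, -0.00063248,
       -0.0007669 ]), 'joint_efforts': array([ 2.13301231e-03, -4.31249821e+01, -2.44223750e+01,  7.18952995e-02,
        5.58874710e-02, -1.19446186e-04]), 'tool_pos': array([0.12960182, 0.5083369 , 0.22603444]), 'tool_rot': array([-3.14005797e+00, -2.43583256e-04,  2.89179745e+00]), 'contact_force': array([-0.38356549, -0.56473107,  0.94641077]), 'torque': array([ 0.04361634,  0.00050768, -0.00088515]), 'grip_force': 0.0, 'opening': 0.0920373492460132}
top [[-0.053 -0.976  0.212  0.296]
 [-0.999  0.052 -0.009 -0.104]
 [-0.003 -0.212 -0.977  1.042]
 [ 0.     0.     0.     1.   ]]
top wedge 0.83 [281. 290. 313. 361.] [ 0.342 -0.068  0.056] 0.061
top wedge 0.65 [424. 308. 448. 378.] [ 0.295 -0.335  0.055] 0.062
top wedge 0.61 [346. 248. 379. 317.] [ 0.419 -0.195  0.056] 0.062
top wedge 0.61 [169. 316. 240. 349.] [0.337 0.115 0.056] 0.061
top chest 0.71 [ 99. 133. 286. 
[... 997 characters left out ...]
6 0.013 0.086] 0.173
side chest 0.3 [263. 294. 348. 354.] [ 0.415 -0.208  0.043] 0.06
side board 0.79 [364. 283. 459. 342.] [ 0.611 -0.229  0.007] 0.011
side board 0.66 [263. 293. 347. 354.] [ 0.415 -0.208  0.044] 0.06
side hatch 0.96 [279. 178. 410. 236.] [0.602 0.018 0.095] 0.173
side seat 0.7 [223.6 285.9] [ 0.455 -0.023  0.123]
side lug 0.76 [199.9 294.2] [ 0.477 -0.021  0.169]
side bottle 0.73 [309.1 411.4] [ 0.616 -0.225  0.007]
side board 0.97 [309.2 408.9] [ 0.611 -0.223  0.007]
side chest 0.98 [220.3 321.6] [0.541 0.001 0.094]
side wedge 0.97 [422.4 268.3] [ 0.293 -0.354  0.021]
side wedge 0.74 [303.3 244. ] [ 0.344 -0.085  0.015]
side wedge 0.64 [334.3 305.7] [ 0.41  -0.215  0.021]
```

View pics/top.png

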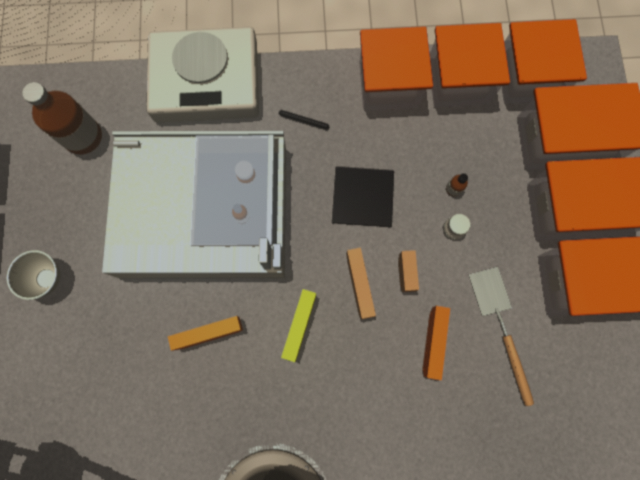

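View pics/side.png

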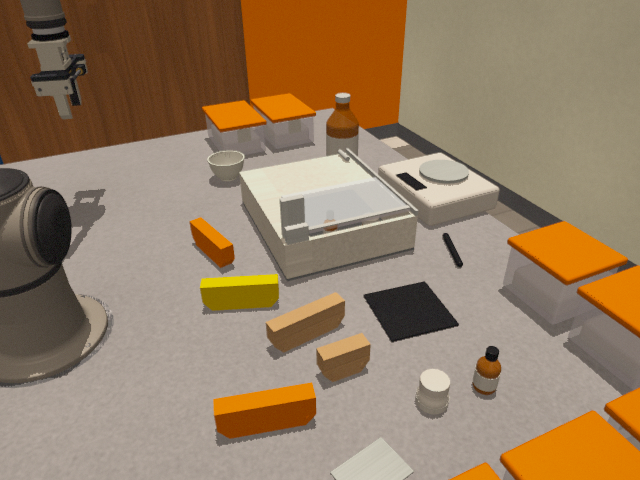

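```bash
python3 - <<'E'
from h import *
for n in ['top','side']:
    z=np.load(n+'.npz');P=z['P'];im=z['im']
    def rect(sel,name,zz=None):
        q=P[sel]
        c,s,a=cv2.minAreaRect((q[:,:2]*1000).astype(np.float32)); print(n,name,np.round(c,1),np.round(s,1),round(a,2),'n',len(q),np.median(q[:,2]).round(4))
    def box(x0,x1,y0,y1,z0,z1):
        return (P[...,0]>x0)&(P[...,0]<x1)&(P[...,1]>y0)&(P[...,1]<y1)&(P[...,2]>z0)&(P[...,2]<z1)
    rect(box(.34,.50,-.25,-.15,.047,.062),'wedge')
    rect(box(.40,.80,-.09,.35,.075,.1),'chest')
    rect(box(.40,.56,-.09,.0,.15,.18),'lugtop')
    rect(box(.40,.56,-.09,.0,.112,.13),'stop')
    b=box(.5,.75,-.32,-.14,-.005,.02)&(im.max(-1)<40); rect(b,'board'); print(np.nanmean(P[b],0))
    # front edge line
    c=P[box(.40,.80,-.08,.35,.08,.09)]
    ys=np.arange(-.03,.27,.02); xs=[c[abs(c[:,1]-y)<.006][:,0].min() for y in ys]; print(np.polyfit(ys,xs,1),np.round(xs,3))
E
```

```text
top wedge [ 421.1 -196.3] [140.   28.5] 8.27 n 1005 0.0562
top chest [599.5 127.5] [351.5 291.5] 87.07 n 23429 0.0881
top lugtop [473.4 -14.8] [14.8 43.8] 87.85 n 236 0.1708
top stop [472.6 -24.9] [33.6 43.6] 87.44 n 212 0.1203
top board [ 613.6 -220.3] [122.1 124.9] 83.13 n 1993 0.0075
[ 0.6247163  -0.23599513  0.0075696 ]
[0.05159512 0.44714225] [0.445 0.447 0.448 0.449 0.45  0.451 0.452 0.453 0.454 0.455 0.456 0.457
 0.458 0.459 0.46  0.461]
side wedge [ 419.9 -198.9] [141.3  32.7] 8.67 n 1238 0.0556
side chest [605.9 151.8] [411.4 304.5] 86.96 n 9439 0.0878
side lugtop [472.8 -17.8] [19.  45.4] 87.72 n 322 0.1642
side stop [471.7 -30.1] [32.8 44.9] 86.75 n 334 0.1199
side board [ 613.8 -222.8] [129.9 130.4] 83.21 n 1506 0.0071
[ 0.61428872 -0.22749901  0.0070697 ]
[0.0535962  0.44631267] [0.445 0.446 0.447 0.448 0.448 0.45  0.451 0.452 0.454 0.454 0.455 0.456
 0.458 0.459 0.46  0.46 ]
```

>>> step_arm(steps=[{"x": -0.46, "y": -0.24, "z": -0.03, "rz": 1, "claw": 1}, {"x": -0.46, "y": -0.24, "z": -0.03, "rz": 1, "claw": 1}, {"x": -0.46, "y": -0.24, "z": -0.03, "rz": 1, "claw": 1}, {"x": -0.46, "y": -0.24, "z": -0.03, "rz": 1, "claw": 1}, {"x": -0.46, "y": -0.24, "z": -0.03, "rz": 1, "claw": 1}, {"x": -0.46, "y": -0.24, "z": -0.03, "rz": 1, "claw": 1}, {"x": -0.46, "y": -0.24, "z": -0.03, "rz": 1, "claw": 1}, {"x": -0.46, "y": -0.24, "z": -0.03, "rz": 1, "claw": 1}, {"x": -0.46, "y": -0.24, "z": -0.03, "rz": 1, "claw": 1}, {"x": -0.46, "y": -0.24, "z": -0.03, "rz": 1, "claw": 1}])

```text
$.steps[0]: bad value
```

```bash
cat >> h.py <<'E'
def go(x,y,z,yawdeg):
    s=robot.observe();R0=Ro.from_euler('xyz',s['tool_rot']);R1=Ro.from_euler('xyz',[np.pi,0,np.radians(yawdeg)])
    d=R0.inv().apply(np.array([x,y,z])-s['tool_pos']);r=(R0.inv()*R1).as_rotvec()
    print('t',round(s['time'],2),'shift',(d/.75).round(4),'rot',(r/(np.pi/4)).round(3),'rows',np.linalg.norm(d)/.0417,np.degrees(np.linalg.norm(r))/7.16, 'F',s['contact_force'].round(1))
E
python3 -c "
from h import *
go(.4205,-.15,.25,75.7);go(.4205,-.197,.25,8.3)"
```

```text
t 1.2 shift [-0.5927 -0.7552 -0.0311] rot [ 0. -0.  2.] rows 17.275590987529284 12.568044128703193 F [ 0.2 -0.3 -0.9]
t 1.2 shift [-0.6082 -0.8159 -0.0311] rot [-0.    -0.     3.497] rows 18.31187156604036 21.981451944640558 F [ 0.2 -0.3 -0.9]
```

>>> step_arm(steps=[{"x": -0.46, "y": -0.24, "z": -0.03, "rx": 0.0, "ry": 0.0, "rz": 0.99, "claw": 1.0}, {"x": -0.46, "y": -0.24, "z": -0.03, "rx": 0.0, "ry": 0.0, "rz": 0.99, "claw": 1.0}, {"x": -0.46, "y": -0.24, "z": -0.03, "rx": 0.0, "ry": 0.0, "rz": 0.99, "claw": 1.0}, {"x": -0.46, "y": -0.24, "z": -0.03, "rx": 0.0, "ry": 0.0, "rz": 0.99, "claw": 1.0}, {"x": -0.46, "y": -0.24, "z": -0.03, "rx": 0.0, "ry": 0.0, "rz": 0.99, "claw": 1.0}, {"x": -0.46, "y": -0.24, "z": -0.03, "rx": 0.0, "ry": 0.0, "rz": 0.99, "claw": 1.0}, {"x": -0.46, "y": -0.24, "z": -0.03, "rx": 0.0, "ry": 0.0, "rz": 0.99, "claw": 1.0}, {"x": -0.46, "y": -0.24, "z": -0.03, "rx": 0.0, "ry": 0.0, "rz": 0.99, "claw": 1.0}, {"x": -0.46, "y": -0.24, "z": -0.03, "rx": 0.0, "ry": 0.0, "rz": 0.99, "claw": 1.0}, {"x": -0.46, "y": -0.24, "z": -0.03, "rx": 0.0, "ry": 0.0, "rz": 0.99, "claw": 1.0}])

```text
time: 2.03
tool_pos: [0.4231, 0.2456, 0.2496]
tool_rot: [3.14, 0.002, 2.111]
contact_force: [0.4, 0.4, 0.3]
opening: 0.0921
grip_force: 0.0
```

```bash

python3 -c "
from h import *
go(.4205,-.15,.25,76);go(.4205,-.197,.25,8.3)"
```

```text
t 2.03 shift [-4.507e-01 -2.742e-01 -1.000e-04] rot [0.003 0.001 0.999] rows 9.48766589353636 6.275888551505577 F [0.4 0.4 0.3]
t 2.03 shift [-5.044e-01 -3.064e-01 -1.000e-04] rot [ 0.004 -0.     2.503] rows 10.614741345950756 15.73117489415472 F [0.4 0.4 0.3]
```

>>> step_arm(steps=[{"x": -0.504, "y": -0.306, "z": 0.0, "rx": 0.0, "ry": 0.0, "rz": 0.99, "claw": 0.5}, {"x": -0.504, "y": -0.306, "z": 0.0, "rx": 0.0, "ry": 0.0, "rz": 0.99, "claw": 0.5}, {"x": -0.504, "y": -0.306, "z": 0.0, "rx": 0.0, "ry": 0.0, "rz": 0.99, "claw": 0.5}, {"x": -0.504, "y": -0.306, "z": 0.0, "rx": 0.0, "ry": 0.0, "rz": 0.99, "claw": 0.5}, {"x": -0.504, "y": -0.306, "z": 0.0, "rx": 0.0, "ry": 0.0, "rz": 0.99, "claw": 0.5}, {"x": -0.504, "y": -0.306, "z": 0.0, "rx": 0.0, "ry": 0.0, "rz": 0.99, "claw": 0.5}, {"x": -0.504, "y": -0.306, "z": 0.0, "rx": 0.0, "ry": 0.0, "rz": 0.99, "claw": 0.5}, {"x": -0.504, "y": -0.306, "z": 0.0, "rx": 0.0, "ry": 0.0, "rz": 0.99, "claw": 0.5}, {"x": -0.504, "y": -0.306, "z": 0.0, "rx": 0.0, "ry": 0.0, "rz": 0.99, "claw": 0.5}, {"x": -0.504, "y": -0.306, "z": 0.0, "rx": 0.0, "ry": 0.0, "rz": 0.99, "claw": 0.5}, {"x": -0.504, "y": -0.306, "z": 0.0, "rx": 0.0, "ry": 0.0, "rz": 0.99, "claw": 0.5}])

```text
time: 2.95
tool_pos: [0.4182, -0.1969, 0.2493]
tool_rot: [3.141, 0.001, 1.335]
contact_force: [0.8, -0.2, 0.3]
opening: 0.0688
grip_force: 0.0
```

>>> step_arm(steps=[{"x": 0.0, "y": 0.0, "z": 0.05, "rx": 0.0, "ry": 0.0, "rz": 0.8, "claw": 0.5}, {"x": 0.0, "y": 0.0, "z": 0.1, "rx": 0.0, "ry": 0.0, "rz": 0.8, "claw": 0.5}, {"x": 0.0, "y": 0.0, "z": 0.1, "rx": 0.0, "ry": 0.0, "rz": 0.8, "claw": 0.5}, {"x": 0.0, "y": 0.0, "z": 0.1, "rx": 0.0, "ry": 0.0, "rz": 0.8, "claw": 0.5}, {"x": 0.0, "y": 0.0, "z": 0.1, "rx": 0.0, "ry": 0.0, "rz": 0.8, "claw": 0.5}, {"x": 0.0, "y": 0.0, "z": 0.1, "rx": 0.0, "ry": 0.0, "rz": 0.8, "claw": 0.5}])

```text
time: 3.45
tool_pos: [0.4186, -0.1932, 0.174]
tool_rot: [-3.141, -0.0, 0.704]
contact_force: [-0.8, -1.0, 0.1]
opening: 0.0688
grip_force: 0.0
```

```bash

python3 -c "
from h import *
im,d,p,T=cam('wrist');P=cloud(d,p,T);cv2.imwrite('pics/w1.png',im)
b=(abs(P[...,0]-.42)<.09)&(abs(P[...,1]+.197)<.05)&(abs(P[...,2]-.055)<.008)
print(cv2.minAreaRect((P[b][:,:2]*1000).astype(np.float32)),np.median(P[b][:,2]))
go(.4205,-.197,.1,8.3);go(.4205,-.197,.021,8.3)"
```

```text
((419.19854736328125, -197.973388671875), (140.3003692626953, 28.397571563720703), 8.281360626220703) 0.05427630929926314
t 3.5 shift [-0.0014  0.0054  0.0989] rot [-0.   -0.    0.72] rows 1.7818230037568437 4.523683860413416 F [-0.6 -0.2  1.1]
t 3.5 shift [-0.0014  0.0054  0.2042] rot [-0.   -0.    0.72] rows 3.674838447887709 4.523683860413416 F [-0.6 -0.2  1.1]
```

View pics/w1.png

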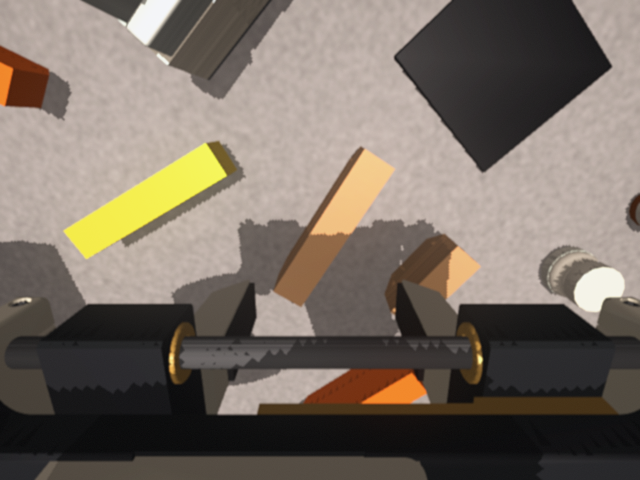

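>>> step_arm(steps=[{"x": 0.0, "y": 0.006, "z": 0.05, "rx": 0.0, "ry": 0.0, "rz": 0.72, "claw": 0.2}, {"x": 0.0, "y": 0.006, "z": 0.1, "rx": 0.0, "ry": 0.0, "rz": 0.72, "claw": 0.2}, {"x": 0.0, "y": 0.006, "z": 0.1, "rx": 0.0, "ry": 0.0, "rz": 0.72, "claw": 0.2}, {"x": 0.0, "y": 0.006, "z": 0.1, "rx": 0.0, "ry": 0.0, "rz": 0.72, "claw": 0.2}, {"x": 0.0, "y": 0.006, "z": 0.1, "rx": 0.0, "ry": 0.0, "rz": 0.72, "claw": 0.2}, {"x": 0.0, "y": 0.006, "z": 0.1, "rx": 0.0, "ry": 0.0, "rz": 0.72, "claw": 0.2}])

```text
time: 4.0
tool_pos: [0.4216, -0.1966, 0.0992]
tool_rot: [-3.142, -0.0, 0.145]
contact_force: [-0.0, -0.9, 0.7]
opening: 0.0553
grip_force: 0.0
```

```bash

python3 -c "
from h import *
go(.4198,-.1978,.021,8.3)"
```

```text
t 4.0 shift [-0.0026  0.0012  0.1042] rot [-0. -0. -0.] rows 1.8748990157495922 0.0022249202753969024 F [-0.  -0.9  0.7]
```

>>> step_arm(steps=[{"x": -0.0026, "y": 0.0012, "z": 0.05, "rx": 0.0, "ry": 0.0, "rz": 0.0, "claw": 0.2}, {"x": -0.0026, "y": 0.0012, "z": 0.085, "rx": 0.0, "ry": 0.0, "rz": 0.0, "claw": 0.2}, {"x": -0.0026, "y": 0.0012, "z": 0.104, "rx": 0.0, "ry": 0.0, "rz": 0.0, "claw": 0.2}, {"x": -0.0026, "y": 0.0012, "z": 0.104, "rx": 0.0, "ry": 0.0, "rz": 0.0, "claw": 0.2}, {"x": -0.0026, "y": 0.0012, "z": 0.104, "rx": 0.0, "ry": 0.0, "rz": 0.0, "claw": -1.0}, {"x": -0.0026, "y": 0.0012, "z": 0.104, "rx": 0.0, "ry": 0.0, "rz": 0.0, "claw": -1.0}, {"x": -0.0026, "y": 0.0012, "z": 0.104, "rx": 0.0, "ry": 0.0, "rz": 0.0, "claw": -1.0}, {"x": -0.0026, "y": 0.0012, "z": 0.104, "rx": 0.0, "ry": 0.0, "rz": 0.0, "claw": -1.0}, {"x": -0.0026, "y": 0.0012, "z": 0.104, "rx": 0.0, "ry": 0.0, "rz": 0.0, "claw": -1.0}], squeeze=40)

```text
time: 4.75
tool_pos: [0.4203, -0.1981, 0.0221]
tool_rot: [3.14, -0.001, 0.144]
contact_force: [0.8, 0.7, 5.0]
opening: 0.0276
grip_force: 40.0
```

```bash
cat >> h.py <<'E'
def ch(x,y):  # chest -> world
    a=np.radians(-2.94);c,s=np.cos(a),np.sin(a);return np.array([.5940+c*x-s*y,.1275+s*x+c*y])
E
python3 -c "
from h import *
q=robot.observe();print(q['opening'],q['grip_force'],q['tool_pos'])
go(.4198,-.1978,.18,47);go(*ch(-.1125,-.26),.18,87.06)"
```

```text
0.027618096599440787 40.00159978866577 [ 0.42026997 -0.19807828  0.02210694]
t 4.75 shift [-3.000e-04 -2.000e-04 -2.105e-01] rot [ 0.002 -0.001 -0.862] rows 3.786426859833425 5.415697144484322 F [0.8 0.7 5. ]
t 4.75 shift [ 0.0774 -0.0852 -0.2105] rot [ 3.000e-03 -1.000e-03 -1.752e+00] rows 4.315071732212086 11.010657034711908 F [0.8 0.7 5. ]
```

>>> step_arm(steps=[{"x": 0.0, "y": 0.0, "z": -0.05, "rx": 0.0, "ry": 0.0, "rz": 0.0, "claw": -1.0}, {"x": 0.0, "y": 0.0, "z": -0.1, "rx": 0.0, "ry": 0.0, "rz": 0.0, "claw": -1.0}, {"x": 0.0, "y": 0.0, "z": -0.15, "rx": 0.0, "ry": 0.0, "rz": -0.1, "claw": -1.0}, {"x": 0.077, "y": -0.085, "z": -0.2, "rx": 0.0, "ry": 0.0, "rz": -0.88, "claw": -1.0}, {"x": 0.077, "y": -0.085, "z": -0.21, "rx": 0.0, "ry": 0.0, "rz": -0.88, "claw": -1.0}, {"x": 0.077, "y": -0.085, "z": -0.21, "rx": 0.0, "ry": 0.0, "rz": -0.88, "claw": -1.0}, {"x": 0.077, "y": -0.085, "z": -0.21, "rx": 0.0, "ry": 0.0, "rz": -0.88, "claw": -1.0}, {"x": 0.077, "y": -0.085, "z": -0.21, "rx": 0.0, "ry": 0.0, "rz": -0.88, "claw": -1.0}, {"x": 0.077, "y": -0.085, "z": -0.21, "rx": 0.0, "ry": 0.0, "rz": -0.88, "claw": -1.0}])

```text
time: 5.5
tool_pos: [0.4678, -0.1259, 0.1791]
tool_rot: [3.141, -0.0, 0.839]
contact_force: [-0.2, -0.3, -1.6]
opening: 0.0277
grip_force: 40.0
```

>>> step_arm(steps=[{"x": 0.0, "y": 0.0, "z": 0.0, "rx": 0.0, "ry": 0.0, "rz": -0.87, "claw": -1.0}, {"x": 0.0, "y": 0.0, "z": 0.0, "rx": 0.0, "ry": 0.0, "rz": -0.87, "claw": -1.0}, {"x": 0.0, "y": 0.0, "z": 0.0, "rx": 0.0, "ry": 0.0, "rz": -0.87, "claw": -1.0}, {"x": 0.0, "y": 0.0, "z": 0.0, "rx": 0.0, "ry": 0.0, "rz": -0.87, "claw": -1.0}, {"x": 0.0, "y": 0.0, "z": 0.0, "rx": 0.0, "ry": 0.0, "rz": -0.87, "claw": -1.0}, {"x": 0.0, "y": 0.0, "z": 0.0, "rx": 0.0, "ry": 0.0, "rz": -0.87, "claw": -1.0}, {"x": 0.0, "y": 0.0, "z": 0.0, "rx": 0.0, "ry": 0.0, "rz": -0.87, "claw": -1.0}])

```text
time: 6.08
tool_pos: [0.4675, -0.1266, 0.1787]
tool_rot: [-3.141, -0.0, 1.516]
contact_force: [-0.4, -0.7, -1.1]
opening: 0.0279
grip_force: 40.0
```

```bash

python3 -c "
from h import *
q=robot.observe();print(q['opening'],q['grip_force'],q['tool_pos'],ch(-.1125,-.09),ch(-.1125,-.1475))
im,d,p,T=cam('top');P=cloud(d,p,T)
b=(abs(P[...,0]-.47)<.03)&(abs(P[...,1]+.015)<.018)&(P[...,2]>.15)
print(cv2.minAreaRect((P[b][:,:2]*1000).astype(np.float32)))
im,d,p,T=cam('side');cv2.imwrite('pics/s2.png',im[100:400,150:550])
go(*ch(-.1125,-.235),.147,87.06)
go(*ch(-.1125,-.08),.147,87.06)"
```

```text
0.0279423646325839 39.998093247413635 [ 0.46753021 -0.12656324  0.1786836 ] [0.47703196 0.0433886 ] [ 0.47408277 -0.01403572]
((478.30596923828125, -15.125694274902344), (14.010653495788574, 33.2107048034668), 87.14873504638672)
t 6.18 shift [0.0336 0.0007 0.0423] rot [-0.    -0.    -0.009] rows 0.9709576783166924 0.05392055910157426 F [ 0.5 -0.1 -1.2]
t 6.18 shift [ 0.2402 -0.0007  0.0423] rot [-0.    -0.    -0.009] rows 4.387224661832501 0.05392055910157426 F [ 0.5 -0.1 -1.2]
```

View pics/s2.png

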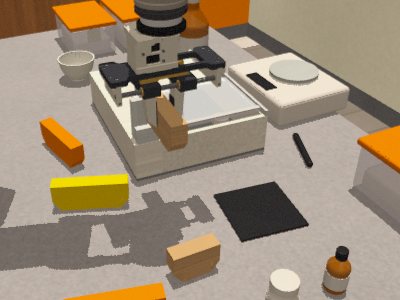

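>>> step_arm(steps=[{"x": 0.0, "y": 0.0, "z": 0.042, "rx": 0.0, "ry": 0.0, "rz": 0.0, "claw": -1.0}, {"x": 0.03, "y": 0.0, "z": 0.042, "rx": 0.0, "ry": 0.0, "rz": 0.0, "claw": -1.0}, {"x": 0.05, "y": 0.0, "z": 0.042, "rx": 0.0, "ry": 0.0, "rz": 0.0, "claw": -1.0}, {"x": 0.075, "y": 0.0, "z": 0.042, "rx": 0.0, "ry": 0.0, "rz": 0.0, "claw": -1.0}, {"x": 0.1, "y": 0.0, "z": 0.042, "rx": 0.0, "ry": 0.0, "rz": 0.0, "claw": -1.0}, {"x": 0.125, "y": 0.0, "z": 0.042, "rx": 0.0, "ry": 0.0, "rz": 0.0, "claw": -1.0}, {"x": 0.15, "y": 0.0, "z": 0.042, "rx": 0.0, "ry": 0.0, "rz": 0.0, "claw": -1.0}, {"x": 0.175, "y": 0.0, "z": 0.042, "rx": 0.0, "ry": 0.0, "rz": 0.0, "claw": -1.0}, {"x": 0.2, "y": 0.0, "z": 0.042, "rx": 0.0, "ry": 0.0, "rz": 0.0, "claw": -1.0}, {"x": 0.22, "y": 0.0, "z": 0.042, "rx": 0.0, "ry": 0.0, "rz": 0.0, "claw": -1.0}, {"x": 0.24, "y": 0.0, "z": 0.042, "rx": 0.0, "ry": 0.0, "rz": 0.0, "claw": -1.0}, {"x": 0.24, "y": 0.0, "z": 0.042, "rx": 0.0, "ry": 0.0, "rz": 0.0, "claw": -1.0}])

```text
time: 7.18
tool_pos: [0.4772, 0.0545, 0.1471]
tool_rot: [-3.141, 0.0, 1.516]
contact_force: [-0.4, -4.6, -2.0]
opening: 0.028
grip_force: 40.0
```

```bash

python3 -c "
from h import *
im,d,p,T=cam('side');P=cloud(d,p,T);cv2.imwrite('pics/s3.png',cv2.resize(im[120:320,200:460],None,fx=3,fy=3))
print(nets.landmark_of('side','lug')[:2])
b=(P[...,0]>.44)&(P[...,0]<.51)&(abs(P[...,1]-.04)<.1)&(P[...,2]>.177)&(P[...,2]<.184)
print(cv2.minAreaRect((P[b][:,:2]*1000).astype(np.float32)))
go(*ch(-.1125,-.08),.107,87.06)"
```

```text
[{'pixel': [165.5, 268.9], 'conf': 0.7}]
((476.74578857421875, 43.6781120300293), (62.02291488647461, 127.71471405029297), 11.49095344543457)
t 7.28 shift [0.0009 0.0004 0.0535] rot [-0.001  0.001 -0.003] rows 0.96201994794605 0.023758966168090326 F [-0.1 -4.2 -0.5]
```

View pics/s3.png

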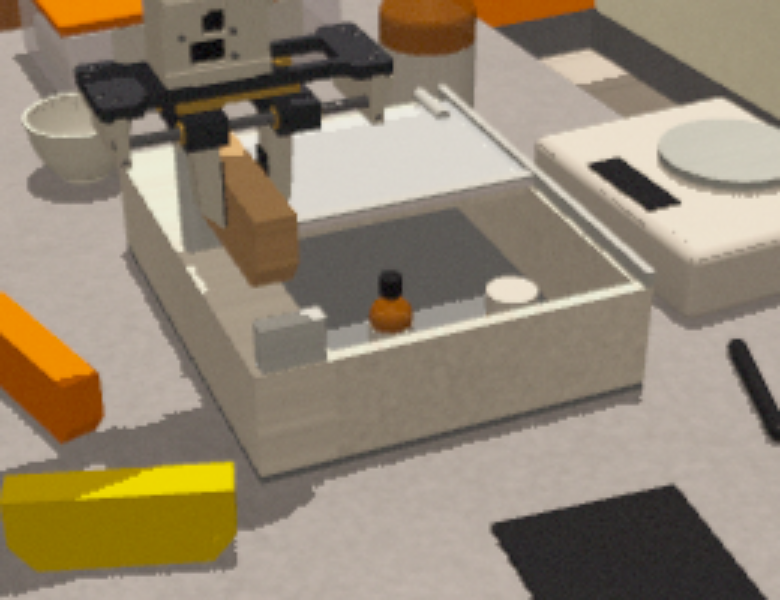

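>>> step_arm(steps=[{"x": 0.0, "y": 0.0, "z": 0.015, "rx": 0.0, "ry": 0.0, "rz": 0.0, "claw": -1.0}, {"x": 0.0, "y": 0.0, "z": 0.03, "rx": 0.0, "ry": 0.0, "rz": 0.0, "claw": -1.0}, {"x": 0.0, "y": 0.0, "z": 0.042, "rx": 0.0, "ry": 0.0, "rz": 0.0, "claw": -1.0}, {"x": 0.0, "y": 0.0, "z": 0.05, "rx": 0.0, "ry": 0.0, "rz": 0.0, "claw": -1.0}, {"x": 0.0, "y": 0.0, "z": 0.0525, "rx": 0.0, "ry": 0.0, "rz": 0.0, "claw": -1.0}, {"x": 0.0, "y": 0.0, "z": 0.0525, "rx": 0.0, "ry": 0.0, "rz": 0.0, "claw": -1.0}])

```text
time: 7.78
tool_pos: [0.4772, 0.0527, 0.1075]
tool_rot: [-3.141, 0.0, 1.517]
contact_force: [-0.4, -4.4, -3.2]
opening: 0.0277
grip_force: 40.0
```

>>> step_arm(steps=[{"x": -0.004, "y": 0.0, "z": 0.001, "rx": 0.0, "ry": 0.0, "rz": 0.0, "claw": -1.0}, {"x": -0.008, "y": 0.0, "z": 0.001, "rx": 0.0, "ry": 0.0, "rz": 0.0, "claw": -1.0}, {"x": -0.008, "y": 0.0, "z": 0.001, "rx": 0.0, "ry": 0.0, "rz": 0.0, "claw": -1.0}])

```text
time: 8.03
tool_pos: [0.477, 0.0467, 0.1072]
tool_rot: [-3.142, 0.0, 1.517]
contact_force: [-0.8, -4.3, -0.8]
opening: 0.028
grip_force: 40.0
```

```bash

python3 -c "
from h import *
im,d,p,T=cam('side');P=cloud(d,p,T);cv2.imwrite('pics/s4.png',cv2.resize(im[120:320,200:460],None,fx=3,fy=3))
print(nets.landmark_of('side','lug')[:2])
print(robot.observe()['contact_force'])"
```

```text
[{'pixel': [167.8, 269.9], 'conf': 0.9}]
[-0.83285652 -4.22855251 -0.46567899]
```

View pics/s4.png

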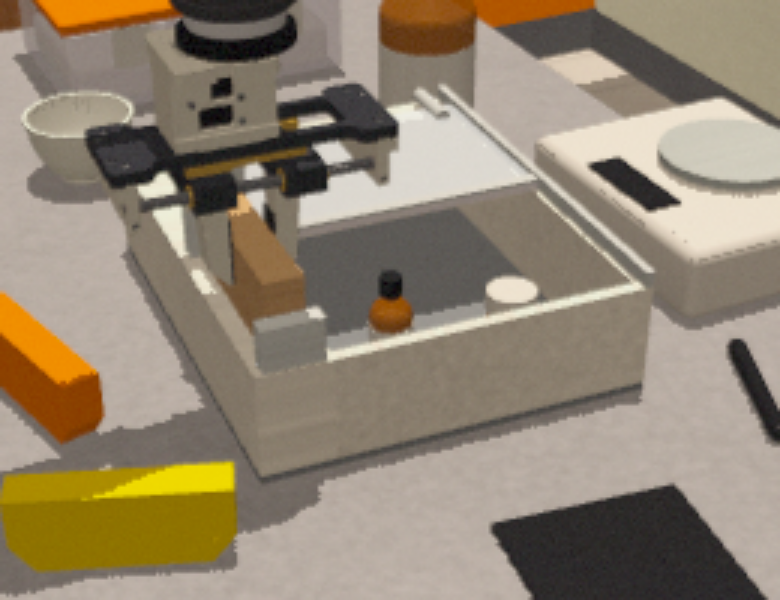

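>>> step_arm(steps=[{"x": -0.003, "y": 0.0, "z": 0.0005, "rx": 0.0, "ry": 0.0, "rz": 0.0, "claw": -1.0}, {"x": -0.003, "y": 0.0, "z": 0.0005, "rx": 0.0, "ry": 0.0, "rz": 0.0, "claw": -1.0}, {"x": -0.003, "y": 0.0, "z": 0.0005, "rx": 0.0, "ry": 0.0, "rz": 0.0, "claw": 0.0}, {"x": -0.003, "y": 0.0, "z": 0.0005, "rx": 0.0, "ry": 0.0, "rz": 0.0, "claw": 0.0}, {"x": -0.003, "y": 0.0, "z": 0.0005, "rx": 0.0, "ry": 0.0, "rz": 0.0, "claw": 0.0}, {"x": -0.003, "y": 0.0, "z": 0.0005, "rx": 0.0, "ry": 0.0, "rz": 0.0, "claw": 0.0}, {"x": -0.003, "y": 0.0, "z": 0.0005, "rx": 0.0, "ry": 0.0, "rz": 0.0, "claw": 0.0}])

```text
time: 8.72
tool_pos: [0.477, 0.0452, 0.1067]
tool_rot: [3.141, -0.0, 1.517]
contact_force: [0.0, 0.7, -0.2]
opening: 0.0462
grip_force: 0.0
```

>>> step_arm(steps=[{"x": 0.0, "y": 0.0, "z": -0.03, "rx": 0.0, "ry": 0.0, "rz": 0.0, "claw": 0.0}, {"x": 0.0, "y": 0.0, "z": -0.08, "rx": 0.0, "ry": 0.0, "rz": 0.0, "claw": 0.0}, {"x": 0.0, "y": 0.0, "z": -0.13, "rx": 0.0, "ry": 0.0, "rz": 0.0, "claw": 0.0}, {"x": 0.0, "y": 0.0, "z": -0.18, "rx": 0.0, "ry": 0.0, "rz": 0.0, "claw": 0.0}, {"x": 0.0, "y": 0.0, "z": -0.22, "rx": 0.0, "ry": 0.0, "rz": 0.0, "claw": 0.0}, {"x": 0.0, "y": 0.0, "z": -0.22, "rx": 0.0, "ry": 0.0, "rz": 0.0, "claw": 0.0}])

```text
time: 9.22
tool_pos: [0.4797, 0.0451, 0.278]
tool_rot: [3.13, -0.0, 1.518]
contact_force: [-0.3, -0.6, 0.3]
opening: 0.0457
grip_force: 0.0
```

```bash

python3 -c "
from h import *
im,d,p,T=cam('side');Ps=cloud(d,p,T)
L=im
im,d,p,T=cam('top');Pt=cloud(d,p,T)
cv2.imwrite('pics/s5.png',np.hstack([cv2.resize(L[120:320,200:400],None,fx=2,fy=2),cv2.resize(im[120:320,90:290],None,fx=2,fy=2)]))
a=np.radians(-2.94);c,s=np.cos(a),np.sin(a);M=np.array([[c,-s],[s,c]])
for n,P in(('side',Ps),('top',Pt)):
    C=P.copy();C[...,:2]=(P[...,:2]-[.594,.1275])@M
    f=lambda x0,x1,y0,y1,z0,z1:C[(C[...,0]>x0)&(C[...,0]<x1)&(C[...,1]>y0)&(C[...,1]<y1)&(C[...,2]>z0)&(C[...,2]<z1)]
    w=f(-.135,-.09,-.172,-.023,.135,.145); print(n,'wedge',len(w),w.min(0).round(4),w.max(0).round(4)) if len(w) else 0
    w=f(-.14,-.08,-.05,.03,.16,.18); print(n,'lug',len(w),w.min(0).round(4),w.max(0).round(4)) if len(w) else 0
    w=f(-.07,.0,-.16,-.04,.03,.095); print(n,'bottle',len(w),w.min(0).round(4),w.max(0).round(4),np.median(w,0).round(4))
    t=w[w[:,2]>w[:,2].max()-.012]; print('cap',len(t),t.min(0).round(4),t.max(0).round(4))
    w=f(.03,.12,-.16,-.04,.03,.095); print(n,'jar',len(w),w.min(0).round(4),w.max(0).round(4))
"
```

```text
side wedge 566 [-0.1292 -0.1646  0.135 ] [-0.0978 -0.0232  0.1449]
side lug 168 [-0.1362 -0.0256  0.1602] [-0.0899 -0.0061  0.1727]
side bottle 235 [-0.0254 -0.1021  0.0326] [-0.0001 -0.0761  0.0848] [-0.0132 -0.0925  0.0574]
cap 51 [-0.0182 -0.0952  0.0728] [-0.0022 -0.0796  0.0848]
side jar 171 [ 0.0647 -0.1138  0.0336] [ 0.1034 -0.0728  0.0549]
top wedge 596 [-0.1259 -0.1603  0.1352] [-0.0977 -0.0871  0.1449]
top bottle 221 [-0.0244 -0.0994  0.0302] [-0.0003 -0.0695  0.0864] [-0.014  -0.0863  0.0581]
cap 56 [-0.0165 -0.0909  0.0748] [-0.0017 -0.0761  0.0864]
top jar 282 [ 0.0663 -0.1085  0.0303] [ 0.105  -0.0718  0.0574]
```

View pics/s5.png

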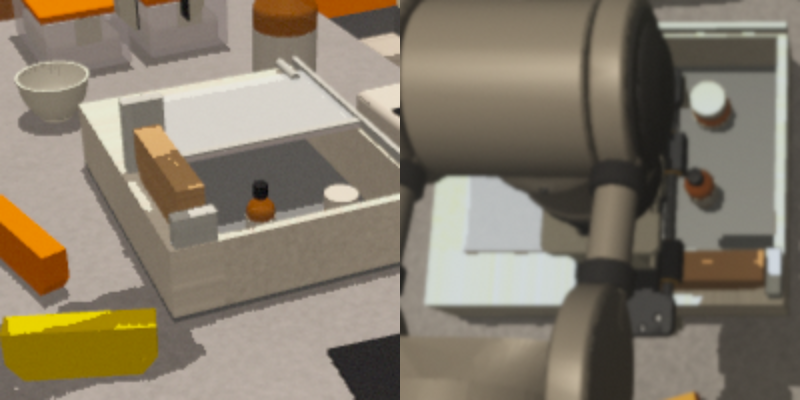

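```bash

python3 -c "
from h import *
print(camera_params('wrist')['hand_eye'])
go(*ch(-.011,-.087),.20,-2.94)"
```

```text
[[ 3.08058761e-04 -9.52635618e-01 -3.04113933e-01  8.28666604e-02]
 [ 9.99999925e-01  2.21438181e-04  3.19317295e-04  9.94763653e-05]
 [-2.36850593e-04 -3.04114008e-01  9.52635614e-01 -1.57255586e-01]
 [ 0.00000000e+00  0.00000000e+00  0.00000000e+00  1.00000000e+00]]
t 9.32 shift [0.0019 0.1347 0.0972] rot [ 0.003 -0.003  1.997] rows 2.987966593194933 12.553543094585729 F [-0.1  0.1 -0.1]
```

>>> step_arm(steps=[{"x": 0.002, "y": 0.135, "z": 0.03, "rx": 0.0, "ry": 0.0, "rz": 0.99, "claw": 0.1}, {"x": 0.002, "y": 0.135, "z": 0.03, "rx": 0.0, "ry": 0.0, "rz": 0.99, "claw": 0.1}, {"x": 0.002, "y": 0.135, "z": 0.03, "rx": 0.0, "ry": 0.0, "rz": 0.99, "claw": 0.1}, {"x": 0.002, "y": 0.135, "z": 0.03, "rx": 0.0, "ry": 0.0, "rz": 0.99, "claw": 0.1}, {"x": 0.002, "y": 0.135, "z": 0.03, "rx": 0.0, "ry": 0.0, "rz": 0.99, "claw": 0.1}, {"x": 0.002, "y": 0.135, "z": 0.03, "rx": 0.0, "ry": 0.0, "rz": 0.99, "claw": 0.1}, {"x": 0.002, "y": 0.135, "z": 0.03, "rx": 0.0, "ry": 0.0, "rz": 0.99, "claw": 0.1}])

```text
time: 9.9
tool_pos: [0.5774, 0.0412, 0.2466]
tool_rot: [-3.138, 0.003, 0.733]
contact_force: [0.5, -0.5, 0.9]
opening: 0.0505
grip_force: 0.0
```

>>> step_arm(steps=[{"x": 0.0, "y": 0.0, "z": 0.03, "rx": 0.0, "ry": 0.0, "rz": 0.99, "claw": 0.1}, {"x": 0.0, "y": 0.0, "z": 0.067, "rx": 0.0, "ry": 0.0, "rz": 0.99, "claw": 0.1}, {"x": 0.0, "y": 0.0, "z": 0.067, "rx": 0.0, "ry": 0.0, "rz": 0.99, "claw": 0.1}, {"x": 0.0, "y": 0.0, "z": 0.067, "rx": 0.0, "ry": 0.0, "rz": 0.99, "claw": 0.1}, {"x": 0.0, "y": 0.0, "z": 0.067, "rx": 0.0, "ry": 0.0, "rz": 0.99, "claw": 0.1}, {"x": 0.0, "y": 0.0, "z": 0.067, "rx": 0.0, "ry": 0.0, "rz": 0.99, "claw": 0.1}, {"x": 0.0, "y": 0.0, "z": 0.067, "rx": 0.0, "ry": 0.0, "rz": 0.99, "claw": 0.1}, {"x": 0.0, "y": 0.0, "z": 0.067, "rx": 0.0, "ry": 0.0, "rz": 0.99, "claw": 0.1}])

```text
time: 10.57
tool_pos: [0.5772, 0.0412, 0.1968]
tool_rot: [-3.141, 0.004, -0.039]
contact_force: [0.3, 0.4, 0.1]
opening: 0.0505
grip_force: 0.0
```

```bash

python3 -c "
from h import *
im,d,p,T=cam('wrist');P=cloud(d,p,T);cv2.imwrite('pics/w6.png',im)
a=np.radians(-2.94);c,s=np.cos(a),np.sin(a);M=np.array([[c,-s],[s,c]])
C=P.copy();C[...,:2]=(P[...,:2]-[.594,.1275])@M
w=C[(abs(C[...,0]+.011)<.035)&(abs(C[...,1]+.087)<.035)&(C[...,2]<.1)&(C[...,2]>.012)]
for z in np.arange(.02,.09,.01):
    t=w[abs(w[:,2]-z)<.005]
    if len(t)>5: print(z.round(3),len(t),t[:,:2].min(0).round(4),t[:,:2].max(0).round(4))
w=C[(abs(C[...,0]-.0)<.08)&(C[...,1]>-.05)&(C[...,1]<.03)&(C[...,2]>.075)&(C[...,2]<.1)];print('hatch edge',len(w),w.min(0) if len(w) else 0)
go(*ch(-.011,-.087),.10,-2.94)"
```

```text
0.02 61 [-0.0033 -0.0997] [ 0.0075 -0.0692]
0.03 63 [-0.005  -0.1003] [ 0.0073 -0.069 ]
0.04 115 [-0.0125 -0.0999] [ 0.0073 -0.0684]
0.05 298 [-0.0221 -0.0997] [ 0.0067 -0.0698]
0.06 324 [-0.0169 -0.0969] [ 0.0043 -0.0719]
0.07 54 [-0.0066 -0.0923] [-0.0005 -0.0766]
0.08 343 [-0.0165 -0.0922] [-0.0007 -0.0769]
hatch edge 13828 [-0.07157882 -0.02222021  0.08524189]
t 10.62 shift [0.0021 0.     0.1295] rot [-0.     0.004  0.019] rows 2.3285980368755017 0.11998838609339306 F [0.1 0.8 0.4]
```

View pics/w6.png

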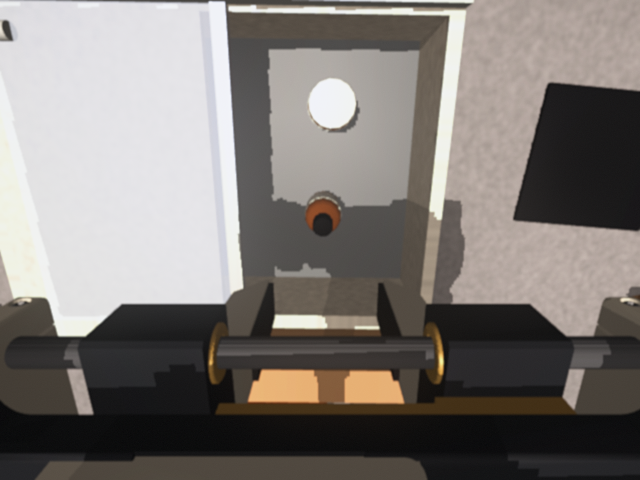

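```bash

python3 -c "
from h import *
go(*ch(-.009,-.085),.033,-2.94)"
```

```text
t 10.62 shift [ 0.0051 -0.0026  0.2188] rot [-0.     0.004  0.019] rows 3.9361903548051993 0.11998838609339306 F [0.1 0.8 0.4]
```

>>> step_arm(steps=[{"x": 0.005, "y": -0.0026, "z": 0.05, "rx": 0.0, "ry": 0.004, "rz": 0.02, "claw": 0.1}, {"x": 0.005, "y": -0.0026, "z": 0.1, "rx": 0.0, "ry": 0.004, "rz": 0.02, "claw": 0.1}, {"x": 0.005, "y": -0.0026, "z": 0.14, "rx": 0.0, "ry": 0.004, "rz": 0.02, "claw": 0.1}, {"x": 0.005, "y": -0.0026, "z": 0.17, "rx": 0.0, "ry": 0.004, "rz": 0.02, "claw": 0.1}, {"x": 0.005, "y": -0.0026, "z": 0.2, "rx": 0.0, "ry": 0.004, "rz": 0.02, "claw": 0.1}, {"x": 0.005, "y": -0.0026, "z": 0.2, "rx": 0.0, "ry": 0.004, "rz": 0.02, "claw": 0.1}])

```text
time: 11.12
tool_pos: [0.5782, 0.0432, 0.0436]
tool_rot: [-3.141, 0.007, -0.052]
contact_force: [-1.5, 0.3, -0.7]
opening: 0.0502
grip_force: 0.0
```

```bash

python3 -c "
from h import *
go(*ch(-.009,-.085),.033,-2.94)"
```

```text
t 11.12 shift [ 0.0034 -0.0001  0.0141] rot [-0.     0.009 -0.001] rows 0.2612737788410924 0.056971926939877536 F [-1.5  0.3 -0.7]
```

>>> step_arm(steps=[{"x": 0.003, "y": 0.0, "z": 0.014, "rx": 0.0, "ry": 0.0, "rz": 0.0, "claw": 0.1}, {"x": 0.003, "y": 0.0, "z": 0.014, "rx": 0.0, "ry": 0.0, "rz": 0.0, "claw": 0.1}, {"x": 0.003, "y": 0.0, "z": 0.014, "rx": 0.0, "ry": 0.0, "rz": 0.0, "claw": -1.0}, {"x": 0.003, "y": 0.0, "z": 0.014, "rx": 0.0, "ry": 0.0, "rz": 0.0, "claw": -1.0}, {"x": 0.003, "y": 0.0, "z": 0.014, "rx": 0.0, "ry": 0.0, "rz": 0.0, "claw": -1.0}, {"x": 0.003, "y": 0.0, "z": 0.014, "rx": 0.0, "ry": 0.0, "rz": 0.0, "claw": -1.0}, {"x": 0.003, "y": 0.0, "z": 0.014, "rx": 0.0, "ry": 0.0, "rz": 0.0, "claw": -1.0}, {"x": 0.003, "y": 0.0, "z": 0.014, "rx": 0.0, "ry": 0.0, "rz": 0.0, "claw": -1.0}], squeeze=15)

```text
time: 11.78
tool_pos: [0.5849, 0.0429, 0.0395]
tool_rot: [-3.141, -0.005, -0.053]
contact_force: [-0.0, 0.3, 6.0]
opening: 0.0309
grip_force: 15.0
```

>>> step_arm(steps=[{"x": 0.0, "y": 0.0, "z": -0.01, "rx": 0.0, "ry": 0.0, "rz": 0.0, "claw": -1.0}, {"x": 0.0, "y": 0.0, "z": -0.03, "rx": 0.0, "ry": 0.0, "rz": 0.0, "claw": -1.0}, {"x": 0.0, "y": 0.0, "z": -0.06, "rx": 0.0, "ry": 0.0, "rz": 0.0, "claw": -1.0}, {"x": 0.0, "y": 0.0, "z": -0.09, "rx": 0.0, "ry": 0.0, "rz": 0.0, "claw": -1.0}, {"x": 0.0, "y": 0.0, "z": -0.12, "rx": 0.0, "ry": 0.0, "rz": 0.0, "claw": -1.0}, {"x": 0.0, "y": 0.0, "z": -0.15, "rx": 0.0, "ry": 0.0, "rz": 0.0, "claw": -1.0}, {"x": 0.0, "y": 0.0, "z": -0.18, "rx": 0.0, "ry": 0.0, "rz": 0.0, "claw": -1.0}, {"x": 0.0, "y": 0.0, "z": -0.21, "rx": 0.0, "ry": 0.0, "rz": 0.0, "claw": -1.0}, {"x": 0.0, "y": 0.0, "z": -0.23, "rx": 0.0, "ry": 0.0, "rz": 0.0, "claw": -1.0}, {"x": 0.0, "y": 0.0, "z": -0.23, "rx": 0.0, "ry": 0.0, "rz": 0.0, "claw": -1.0}])

```text
time: 12.62
tool_pos: [0.5851, 0.0428, 0.2149]
tool_rot: [-3.142, -0.01, -0.053]
contact_force: [-0.0, -0.3, -0.5]
opening: 0.0308
grip_force: 15.0
```

```bash

python3 -c "
from h import *
im,d,p,T=cam('side');P=cloud(d,p,T);cv2.imwrite('pics/s7.png',cv2.resize(im[60:320,200:460],None,fx=2.3,fy=2.3))
q=robot.observe()
b=np.linalg.norm(P[...,:2]-q['tool_pos'][:2],axis=-1)<.03
t=P[b&(P[...,2]>.1)&(P[...,2]<q['tool_pos'][2]+.03)]
for z in np.arange(.12,.25,.01):
    k=t[abs(t[:,2]-z)<.005]
    if len(k)>3: print(z.round(3),len(k),k[:,:2].min(0).round(3),k[:,:2].max(0).round(3))
print(t[:,2].min(),q['opening'],q['tool_pos'])
go(.6137,-.2215,.21,-2.94)"
```

```text
0.18 7 [0.568 0.029] [0.589 0.041]
0.19 66 [0.565 0.025] [0.593 0.05 ]
0.2 72 [0.564 0.024] [0.592 0.046]
0.21 73 [0.564 0.024] [0.598 0.045]
0.22 75 [0.565 0.015] [0.595 0.069]
0.23 72 [0.566 0.013] [0.587 0.072]
0.24 47 [0.57  0.015] [0.579 0.071]
0.18356074257579846 0.031019073130296258 [0.58429474 0.04282763 0.21256412]
t 12.67 shift [0.0579 0.3498 0.0038] rot [-0.    -0.008 -0.003] rows 6.378190868436223 0.0540719703984424 F [ 0.3 -0.  -0.6]
```

View pics/s7.png

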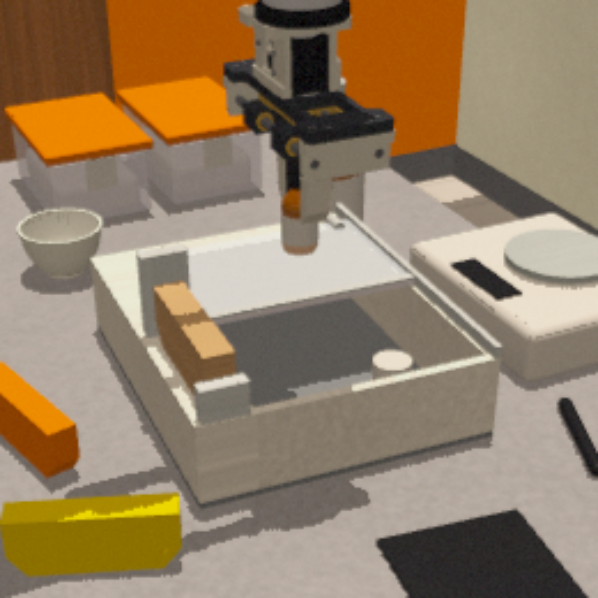

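>>> step_arm(steps=[{"x": 0.005, "y": 0.03, "z": 0.004, "rx": 0.0, "ry": -0.008, "rz": 0.0, "claw": -1.0}, {"x": 0.015, "y": 0.07, "z": 0.004, "rx": 0.0, "ry": -0.008, "rz": 0.0, "claw": -1.0}, {"x": 0.025, "y": 0.115, "z": 0.004, "rx": 0.0, "ry": -0.008, "rz": 0.0, "claw": -1.0}, {"x": 0.035, "y": 0.16, "z": 0.004, "rx": 0.0, "ry": -0.008, "rz": 0.0, "claw": -1.0}, {"x": 0.045, "y": 0.205, "z": 0.004, "rx": 0.0, "ry": -0.008, "rz": 0.0, "claw": -1.0}, {"x": 0.055, "y": 0.25, "z": 0.004, "rx": 0.0, "ry": -0.008, "rz": 0.0, "claw": -1.0}, {"x": 0.063, "y": 0.29, "z": 0.004, "rx": 0.0, "ry": -0.008, "rz": 0.0, "claw": -1.0}, {"x": 0.063, "y": 0.325, "z": 0.004, "rx": 0.0, "ry": -0.008, "rz": 0.0, "claw": -1.0}, {"x": 0.063, "y": 0.35, "z": 0.004, "rx": 0.0, "ry": -0.008, "rz": 0.0, "claw": -1.0}, {"x": 0.063, "y": 0.35, "z": 0.004, "rx": 0.0, "ry": -0.008, "rz": 0.0, "claw": -1.0}])

```text
time: 13.5
tool_pos: [0.6155, -0.2258, 0.2054]
tool_rot: [-3.141, 0.007, -0.058]
contact_force: [-0.1, 0.3, -1.6]
opening: 0.0313
grip_force: 15.0
```

```bash

python3 -c "
from h import *
go(.618,-.2215,.042,-2.94)"
```

```text
t 13.5 shift [ 0.0045 -0.0058  0.2179] rot [-0.     0.008 -0.008] rows 3.9208811231359886 0.07386920375460365 F [-0.1  0.3 -1.6]
```

Pitch is still swinging slightly; I'll lower gradually.

>>> step_arm(steps=[{"x": 0.004, "y": -0.004, "z": 0.03, "rx": 0.0, "ry": 0.0, "rz": 0.0, "claw": -1.0}, {"x": 0.004, "y": -0.004, "z": 0.06, "rx": 0.0, "ry": 0.0, "rz": 0.0, "claw": -1.0}, {"x": 0.004, "y": -0.004, "z": 0.09, "rx": 0.0, "ry": 0.0, "rz": 0.0, "claw": -1.0}, {"x": 0.004, "y": -0.004, "z": 0.12, "rx": 0.0, "ry": 0.0, "rz": 0.0, "claw": -1.0}, {"x": 0.004, "y": -0.004, "z": 0.15, "rx": 0.0, "ry": 0.0, "rz": 0.0, "claw": -1.0}, {"x": 0.004, "y": -0.004, "z": 0.175, "rx": 0.0, "ry": 0.0, "rz": 0.0, "claw": -1.0}, {"x": 0.004, "y": -0.004, "z": 0.19, "rx": 0.0, "ry": 0.0, "rz": 0.0, "claw": -1.0}, {"x": 0.004, "y": -0.004, "z": 0.2, "rx": 0.0, "ry": 0.0, "rz": 0.0, "claw": -1.0}, {"x": 0.004, "y": -0.004, "z": 0.2, "rx": 0.0, "ry": 0.0, "rz": 0.0, "claw": -1.0}, {"x": 0.004, "y": -0.004, "z": 0.2, "rx": 0.0, "ry": 0.0, "rz": 0.0, "claw": -1.0}])

```text
time: 14.33
tool_pos: [0.6198, -0.2187, 0.0583]
tool_rot: [-3.141, 0.003, -0.053]
contact_force: [0.1, -1.0, -0.0]
opening: 0.0314
grip_force: 15.0
```

```bash

python3 -c "
from h import *
go(.618,-.2215,.0395,-2.94)
im,d,p,T=cam('side');P=cloud(d,p,T)
q=robot.observe();b=np.linalg.norm(P[...,:2]-q['tool_pos'][:2],axis=-1)<.03
for z in np.arange(0.005,.07,.006):
    k=P[b&(abs(P[...,2]-z)<.003)]
    if len(k)>3: print(z.round(3),len(k),k[:,:2].min(0).round(3),k[:,:2].max(0).round(3))
print(q['tool_rot'],q['tool_pos'])"
```

```text
t 14.33 shift [-0.0021  0.0038  0.025 ] rot [-0.     0.004 -0.002] rows 0.4569350440609245 0.028605549828712433 F [ 0.1 -1.  -0. ]
0.005 358 [ 0.591 -0.249] [ 0.649 -0.189]
0.011 96 [ 0.592 -0.247] [ 0.648 -0.196]
0.029 27 [ 0.6   -0.234] [ 0.624 -0.21 ]
0.035 41 [ 0.6   -0.236] [ 0.626 -0.214]
0.041 46 [ 0.599 -0.237] [ 0.626 -0.214]
0.047 47 [ 0.599 -0.235] [ 0.63  -0.213]
0.053 49 [ 0.599 -0.236] [ 0.624 -0.211]
0.059 31 [ 0.599 -0.237] [ 0.609 -0.21 ]
0.065 49 [ 0.599 -0.245] [ 0.618 -0.194]
[ 3.14112786e+00  1.65163311e-03 -5.32757127e-02] [ 0.62017292 -0.21899842  0.05904376]
```

>>> step_arm(steps=[{"x": -0.002, "y": 0.004, "z": 0.008, "rx": 0.0, "ry": 0.0, "rz": 0.0, "claw": -1.0}, {"x": -0.002, "y": 0.004, "z": 0.014, "rx": 0.0, "ry": 0.0, "rz": 0.0, "claw": -1.0}, {"x": -0.002, "y": 0.004, "z": 0.019, "rx": 0.0, "ry": 0.0, "rz": 0.0, "claw": -1.0}, {"x": -0.002, "y": 0.004, "z": 0.022, "rx": 0.0, "ry": 0.0, "rz": 0.0, "claw": -1.0}, {"x": -0.002, "y": 0.004, "z": 0.0235, "rx": 0.0, "ry": 0.0, "rz": 0.0, "claw": -1.0}, {"x": -0.002, "y": 0.004, "z": 0.0235, "rx": 0.0, "ry": 0.0, "rz": 0.0, "claw": -1.0}, {"x": -0.002, "y": 0.004, "z": 0.0235, "rx": 0.0, "ry": 0.0, "rz": 0.0, "claw": -1.0}])

```text
time: 14.97
tool_pos: [0.6179, -0.2218, 0.0405]
tool_rot: [-3.141, 0.003, -0.053]
contact_force: [0.1, 0.4, -1.2]
opening: 0.0312
grip_force: 15.0
```

>>> step_arm(steps=[{"x": 0.0, "y": 0.0, "z": 0.001, "rx": 0.0, "ry": 0.0, "rz": 0.0, "claw": -1.0}, {"x": 0.0, "y": 0.0, "z": 0.002, "rx": 0.0, "ry": 0.0, "rz": 0.0, "claw": -1.0}, {"x": 0.0, "y": 0.0, "z": 0.002, "rx": 0.0, "ry": 0.0, "rz": 0.0, "claw": -1.0}])

```text
time: 15.22
tool_pos: [0.6182, -0.2219, 0.0395]
tool_rot: [3.141, 0.002, -0.053]
contact_force: [-0.1, 0.5, 2.8]
opening: 0.0311
grip_force: 15.0
```

Contact (+4 N). Release and rise.

>>> step_arm(steps=[{"x": 0.0, "y": 0.0, "z": 0.0, "rx": 0.0, "ry": 0.0, "rz": 0.0, "claw": 0.2}, {"x": 0.0, "y": 0.0, "z": 0.0, "rx": 0.0, "ry": 0.0, "rz": 0.0, "claw": 0.2}, {"x": 0.0, "y": 0.0, "z": 0.0, "rx": 0.0, "ry": 0.0, "rz": 0.0, "claw": 0.2}, {"x": 0.0, "y": 0.0, "z": 0.0, "rx": 0.0, "ry": 0.0, "rz": 0.0, "claw": 0.2}, {"x": 0.0, "y": 0.0, "z": -0.02, "rx": 0.0, "ry": 0.0, "rz": 0.0, "claw": 0.2}, {"x": 0.0, "y": 0.0, "z": -0.05, "rx": 0.0, "ry": 0.0, "rz": 0.0, "claw": 0.2}, {"x": 0.0, "y": 0.0, "z": -0.1, "rx": 0.0, "ry": 0.0, "rz": 0.0, "claw": 0.2}, {"x": 0.0, "y": 0.0, "z": -0.15, "rx": 0.0, "ry": 0.0, "rz": 0.0, "claw": 0.2}, {"x": 0.0, "y": 0.0, "z": -0.2, "rx": 0.0, "ry": 0.0, "rz": 0.0, "claw": 0.2}, {"x": 0.0, "y": 0.0, "z": -0.25, "rx": 0.0, "ry": 0.0, "rz": 0.0, "claw": 0.2}, {"x": 0.0, "y": 0.0, "z": -0.25, "rx": 0.0, "ry": 0.0, "rz": 0.0, "claw": 0.2}, {"x": 0.0, "y": 0.0, "z": -0.25, "rx": 0.0, "ry": 0.0, "rz": 0.0, "claw": 0.2}])

```text
time: 16.22
tool_pos: [0.6195, -0.2224, 0.2295]
tool_rot: [3.139, -0.002, -0.053]
contact_force: [-0.8, 0.8, -1.4]
opening: 0.055
grip_force: 0.0
```

```bash

python3 -c "
from h import *
im,d,p,T=cam('side');cv2.imwrite('pics/s8.png',cv2.resize(im[100:370,200:500],None,fx=2,fy=2));print(robot.observe()['time'])"
```

```text
16.2667
```

View pics/s8.png

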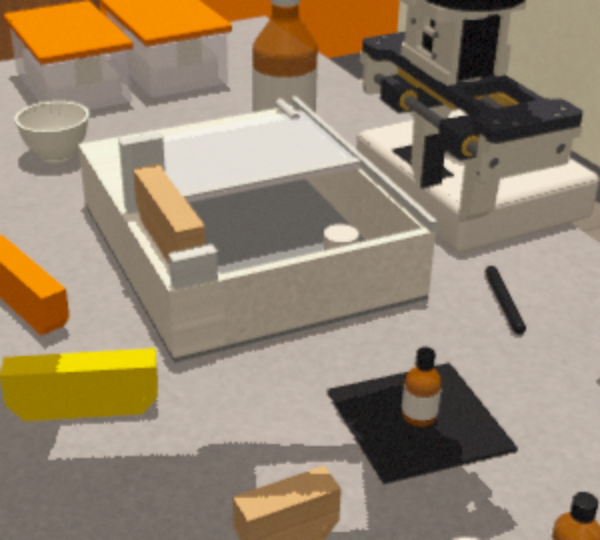

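The bottle stands upright mid-board (about px 422,415), and the wedge is still between the stop and the lug with the hatch open.

```bash
python3 -c "
from cell import robot
print(robot.hand_in())"
```

```text
the job is handed in; nothing more can be done
None
```

I handed the job in at about 16 s of the 58 s allowed: the long wedge is propping the hatch open and the slender bottle stands upright in the middle of the black board; the hand-in returned no verdict.

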